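# Unload the drilled mallet head from the leaf jig

## Task

The mallet head in the drill jig is bored: swing the jig's hinged leaf over past upright so that it stays open by itself against its back stop, and let go of it. Then lift the head out and lay it flat on the floor of the wooden tray, next to the finished head already there, setting it down rather than dropping it. Leave the leaf open for the next blank, and do not knock the finished head, the drill, the mallet or the mug about.

Things in the scene. Friction and masses are not known exactly. Their poses are not given: they have to be found in the camera images.
- jig: Drill jig screwed to the bench: plywood base 180x130x15 mm, two wooden V-blocks, hinge block, aluminium leaf 100 mm wide. Origin on the bench under the seated head; x to the hinge, y along it, z up. V-blocks at x = +-28 to +-46 mm, 88 mm high; between them the head's sides are free down to the base. x points to the robot's left within 20 degrees. Swing bolt in front undone, under 30 mm high.
- leaf (a joint): Leaf angle, rad: 0 shut (level over the head), 1.57 upright, 2.09 against its back stop. Free hinge, no spring, latch undone: below about 1.5 it falls shut, beyond 1.6 it falls open to the stop and stays. Leaf 0.38 kg; about 2.5 N at the grip lifts it. Opens away from its grip end, over the hinge.
- leaf_pin (a point): Centre of the leaf's hinge pin, which runs along the jig's y: at x = 78, y = 0, z = 91 mm in the jig frame. Fixed; same axes as the jig.
- leaf_grip (a point): Centre of the leaf's grip: round wooden bar, 16 mm thick, 84 mm long, parallel to the pin, on two steel arms 92 mm apart; leaf edge 42 mm from it, open between. 170 mm from the pin: at leaf angle a it is at pin - 170 cos(a) along the jig's x, + 170 sin(a) up. Shut, 91 mm over the bench, nothing above 30 mm beneath. Turns with the leaf.
- head_center (a point): Centre of the bored mallet head in the jig: loose beech, octagonal bar 60 mm across flats, 100 mm long, 22 mm cross hole, about 0.21 kg. x along its length (along the jig's x), z up; the flats to grasp, 60 mm apart, look to +-y. Seated, its centre is 57 mm over the bench and the shut leaf 1 mm above it.
- tray: Loose open wooden tray on the bench, 280 (x) x 175 (y) x 48 mm high outside, walls and floor 8 mm thick, 0.7 kg. Origin: centre of its underside, z up. The finished head lies across its -x end, the +x end is free.
- done_center (a point): Centre of the finished mallet head lying in the tray, the same shape and size as the one in the jig, with its length across the tray; loose.
- drill: Cordless drill lying on its side, about 250 x 205 x 70 mm, not part of the job. Origin on the bench under its motor.
- mallet: Finished mallet lying on the bench, octagonal head 60 mm with a round handle, about 260 mm long, not part of the job. Origin on the bench under its head.
- mug: White mug, 80 mm across and 90 mm high, not part of the job. Origin under its centre.
Mind the look-alikes: they are no part of the job. What is shaped like the part that bears head_center but red is not meant. Leave any red look-alike of the part that bears done_center alone.

How it is judged:
By the outcome, as a careful person would: the job done as asked, in the order asked, and still so for the second after the job is handed in, with the robot touching nothing.
It also fails if it takes over 64 s, if anything falls off the work surface, if the arm or the gripper's body presses on something with over 40 N, if the wrist force passes 120 N, or if a joint passes its speed limit or range.

## Robot

A 6-joint arm with a two-finger parallel gripper is mounted at the origin on the work surface. World frame = base frame: x ahead of the robot, y to its left, z up, the work surface at z = 0. Lengths are in m, angles in rad, forces in N, time in s.
With the tool pointing down it reaches from about 0.25 to 0.775 m from the base axis. Payload 4 kg.
Tool frame: the origin (TCP) lies on the centre line of the jaws, within the pads' length; the fingertips stand 17 mm ahead of it and the grasp point (between the pads) lies 2 mm behind it; x points along the fingers, y is the direction in which the jaws open and shut, and the axes are right-handed (so a half turn about x gives the same grasp; the last joint's range is limited). The gripper opens to 94 mm and grips with 3 to 60 N. Pads are 16 mm wide; open, the fingers measure 119 mm over their backs; the gripper's body (75 mm by 177 mm) begins 78 mm behind the grasp point.
Start: joints at [-1.344, 0.087, 1.371, -0, 1.684, -0.103], TCP at [0.178, -0.52, 0.185] pointing down, gripper open.
Joint ranges: [-3.1, 3.1], [-0.76, 2.03], [0.27, 2.55], [-1.08, 4.22], [0.17, 2.65], [-2.57, 2.57]. Speed limits (rad/s): [2.79, 2.79, 3.14, 3.14, 3.14, 3.14].

## Interface

Orientations are given as a unit quaternion [x, y, z, w].
In Python, from cell import arm gives the robot as it stands.
- The arm moves only by the tool step_arm, never from a script. Its argument "commands" is a list of rows, each a list of 5 numbers: the shift along the world's x, y, z in cm, then the turn about the world's z in rad, then the finger opening in cm, from 0 to 9.4. In form: [[tx, ty, tz, twist, hand], ...]. A call has 1 to 5 rows; each row shifts and turns the commanded pose from where the row before left it; what a row does not reach is not made up. A row lasts 1/12 s, in which the tool goes at most 41.7 mm and 7.16 degrees, less where a joint would pass 70% of its speed; a pose out of reach is approached as far as the arm can. A call is refused whole if a number of a shift passes 4.17 or a number of a turn 0.125, either way. A call with a gripper value outside its range is refused whole. The fingers move at their own pace and stop on an object; "squeeze" is the grip in N (left out, the last holds). Time passes only in rows, so rows that do not move let the fingers close. It gives the time, the measured TCP pose, the force and the opening at its end, in the units of the state.
- arm.sense(): the state, without advancing time (a new reading comes with each control period).
- arm.get_image(name): name is "scene" or "top" or "wrist"; returns the picture (384x512x3 uint8, red, green, blue); there is no depth.
- arm.get_calibration(name): a dict with "fx", "fy", "cx", "cy" (pixels), "rvec" (rotation vector, rad) and "tvec" (3), from world to camera coordinates, as OpenCV has them; the wrist camera has in their place "hand_eye" (4x4, takes a point from camera to tool coordinates, whose origin is the TCP and whose axes are the tool frame's). Camera axes: x right, y down, z forward; pixel columns grow to the right and rows downward; lengths in m; the calibration is good to about 2 mm. The wrist camera is an equidistant fisheye: a pixel r from the principal point sees the ray r / f radians off the axis. A picture is of the moment at which its call begins: read the wrist's pose just before it. get_calibration takes no time and is no camera call.
- arm.hand_in(): hands the job in, once; it reports no verdict.
The state is a dict: "t": time; "q": joint angles; "joint_velocities": joint speeds; "effort": joint torques, N m; "eef_pos": TCP position; "ee_rot": TCP orientation; "ft_force": force on the tool from outside, world axes, zero at the start; "wrist_torque": the same for the moment, N m; "gripper_width": finger opening in m.
Only numpy, scipy, OpenCV 4.12 (cv2) and the standard library are available. Lean on these libraries where they do the work, as an engineer would, in place of code of your own. Each camera call takes 0.05 s, during which the arm holds its last target. There are 200 camera calls.

## Working session

There is one attempt and no reset: what is moved stays moved. The work goes in short steps, Python scripts to look and compute and a tool call to move; the robot and the scene stay as the last step left them, time stands still between calls to the robot, and variables do not carry over. Pictures are saved under pics/ and viewed, about 8 in all and at most 12, crops included, and the job is handed in when it is done.

Besides the shell and the picture viewer there is one more tool, called after ">>>" as a command line: name --pt "numbers of a row" for each row, then --argument value for the rest. step_arm: Moves the arm, as the interface text tells. Its arguments: {"type":"object","properties":{"commands":{"type":"array"},"squeeze":{"type":"number"}},"required":["commands"]}

```bash
mkdir -p pics; ls
cat > h.py <<'E'
import numpy as np, cv2
from cell import arm
from scipy.spatial.transform import Rotation as R
def snap(n,f):
    im=arm.get_image(n); cv2.imwrite('pics/'+f,im[:,:,::-1]); return im
def cal(n):
    c=arm.get_calibration(n); K=np.array([[c['fx'],0,c['cx']],[0,c['fy'],c['cy']],[0,0,1]]); return c,K
def cast(n,uv,z):
    "pixel -> world point on plane z (fixed cameras)"
    c,K=cal(n); M=R.from_rotvec(np.ravel(c['rvec'])).as_matrix(); t=np.ravel(c['tvec'])
    o=-M.T@t; uv=np.atleast_2d(np.array(uv,float))
    d=np.c_[uv,np.ones(len(uv))]@np.linalg.inv(K).T@M
    return o+d*((z-o[2])/d[:,2])[:,None]
def proj(n,P):
    c,K=cal(n); return cv2.projectPoints(np.atleast_2d(np.array(P,float)),np.ravel(c['rvec']),np.ravel(c['tvec']),K,None)[0][:,0]
def wcast(uv,z,s):
    c=arm.get_calibration('wrist'); H=np.array(c['hand_eye']); out=[]
    Rt=R.from_quat(s['ee_rot']).as_matrix()
    for u,v in np.atleast_2d(uv):
        x,y=(u-c['cx']),(v-c['cy']); r=np.hypot(x,y); th=r/c['fx']
        d=np.array([np.sin(th)*x/max(r,1e-9),np.sin(th)*y/max(r,1e-9),np.cos(th)])
        d=Rt@H[:3,:3]@d; o=Rt@H[:3,3]+s['eef_pos']; out.append(o+d*(z-o[2])/d[2])
    return np.array(out)
E
python3 - <<'E'
from h import *
print(arm.sense())
a=snap('top','top0.png');b=snap('scene','scene0.png')
for n in('top','scene'):
    c,K=cal(n);M=R.from_rotvec(np.ravel(c['rvec'])).as_matrix();print(n,-M.T@np.ravel(c['tvec']),c['fx'])
E
```

```text
pics
{'t': 0.0, 'q': array([-1.34407311e+00,  8.79706700e-02,  1.37224164e+00, -1.70615579e-05,
        1.68358497e+00, -1.03087342e-01]), 'joint_velocities': array([-0.00138686,  0.00047847, -0.00152387, -0.00076471,  0.00118869,
       -0.00010932]), 'effort': array([-1.73371509e-04, -3.40183353e+01, -3.02424932e+01,  7.18196877e-02,
        3.30556172e-02, -1.72528748e-04]), 'eef_pos': array([ 0.17798871, -0.51978347,  0.18410206]), 'ee_rot': array([-0.69745966, -0.11685473,  0.69756793, -0.11529954]), 'ft_force': array([-0.83318027,  0.67382785, -0.10926064]), 'wrist_torque': array([-0.03348782, -0.02143071,  0.02837063]), 'gripper_width': 0.09355399206499407}
top [0.35314264 0.01387511 1.35222566] 390.0105831114312
scene [ 1.33759137 -0.71083763  1.23780199] 474.8310374671088
```

View pics/top0.png

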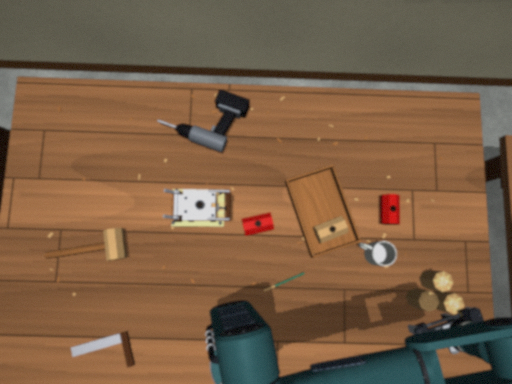

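View pics/scene0.png

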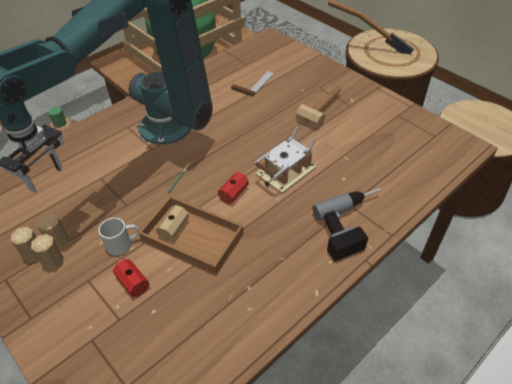

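Top view: jig at about (200,207), its grip bar at (222,205) and hinge at (170,207). Tray at (321,211), finished beech head at (331,229). Red look-alikes at (257,224) and (390,209), both outside the jig and tray, so not meant. The target is the head under the leaf (hole seen at 200,205). I'll confirm with a crop.

Run:
```python
from h import *
im=cv2.imread('pics/top0.png')
c=im[155:265,150:365]; cv2.imwrite('pics/c1.png',cv2.resize(c,None,fx=3.7,fy=3.7,interpolation=cv2.INTER_CUBIC))
# tray: dark-brown rim/ floor mask
for n,uv,z in [('jig',(200,205),.095),('grip',(222,205),.091),('done',(333,229),.068),('red',(257,224),.06)]:
    print(n,cast('top',uv,z))
```

```text
jig [[0.51108055 0.1528666  0.095     ]]
grip [[0.51376132 0.08193358 0.091     ]]
done [[ 0.44793365 -0.28619474  0.068     ]]
red [[ 0.45774345 -0.03473599  0.06      ]]
```

View pics/c1.png

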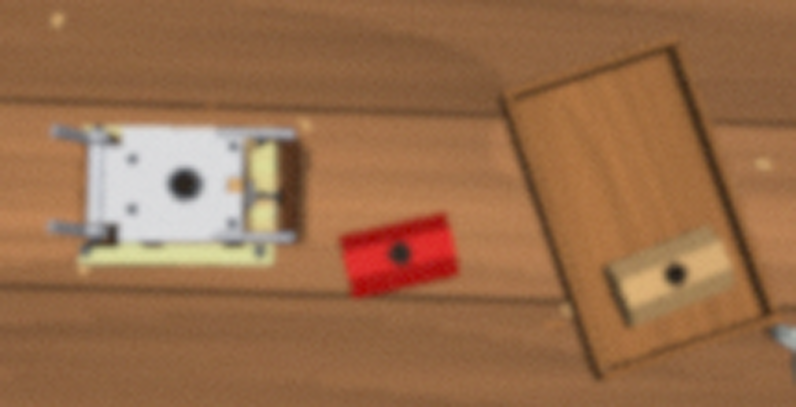

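Crop: the grip bar (brown) is at crop (290,188), i.e. px (228.4,205.8). Leaf hole at (185,184), pin line around x≈95. The grey-white leaf covers the beech head. The red block at (400,253) is a decoy, and the tray's free end is the upper one.

Run:
```python
from h import *
f=lambda p:(np.array(p,float)+.5)/3.7-.5+[150,155]
def C(p,z): return cast('top',f(p),z)
T=C([(503,98),(672,45),(768,315),(600,377)],.048)
print(T.round(3), [round(np.linalg.norm(T[i]-T[(i+1)%4]),3) for i in range(4)], T.mean(0))
ax=(T[0]+T[1]-T[2]-T[3])[:2]; print('tray x dir',np.degrees(np.arctan2(ax[1],ax[0])))
D=C([(676,274)],.068); print('done',D)
g=C([(290,188)],.091);p=C([(95,186)],.091); print('grip',g,'pin',p,np.linalg.norm(g-p))
E_=C([(110,128),(298,133),(240,238),(298,238)],.091);print(E_.round(3))
h=C([(185,184)],.095);print('hole',h)
s=arm.sense();M=R.from_quat(s['ee_rot']).as_matrix();print('tool y',M[:,1],np.degrees(np.arctan2(M[1,1],M[0,1])))
im=cv2.imread('pics/scene0.png');c=im[115:200,240:330];cv2.imwrite('pics/c2.png',cv2.resize(c,None,fx=7,fy=7,interpolation=cv2.INTER_CUBIC))
```

```text
[[ 0.608 -0.129  0.048]
 [ 0.663 -0.286  0.048]
 [ 0.416 -0.372  0.048]
 [ 0.356 -0.22   0.048]] [np.float64(0.166), np.float64(0.262), np.float64(0.164), np.float64(0.268)] [ 0.51068155 -0.25167671  0.048     ]
tray x dir 19.54546095634587
done [[ 0.44889683 -0.28399874  0.068     ]]
grip [[0.51289515 0.06233734 0.091     ]] pin [[0.50945462 0.23319716 0.091     ]] 0.17089445931788286
[[0.561 0.223 0.091]
 [0.562 0.057 0.091]
 [0.468 0.104 0.091]
 [0.469 0.054 0.091]]
hole [[0.51311766 0.15414232 0.095     ]]
tool y [ 0.32381341 -0.94611891 -0.00196813] -71.10626065781666
```

View pics/c2.png

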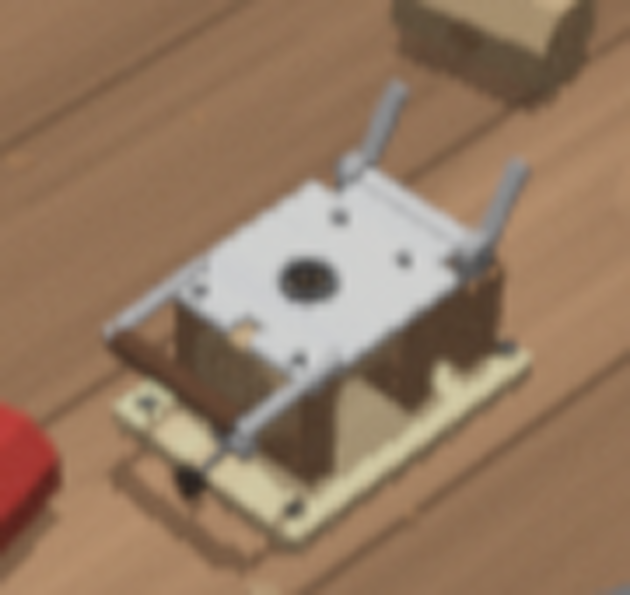

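The second crop agrees: leaf shut, bar on its arms on the robot's right, and two fixed stops leaning back at the hinge. The distances check (pin to grip 171 mm, pin to hole 79 mm, tray about 265x165 inside its rim). Moving above the grip.

>>> step_arm --pt "1.9 3.2 0.4 -0.022 4" --pt "1.9 3.2 0.4 -0.022 4" --pt "1.9 3.2 0.4 -0.022 4" --pt "1.9 3.2 0.4 -0.022 4" --pt "1.9 3.2 0.4 -0.022 4" --squeeze 15

```text
t: 0.52
eef_pos: [0.2734, -0.3586, 0.2048]
ee_rot: [-0.703, -0.077, 0.703, -0.077]
ft_force: [0.6, -0.6, 0.1]
gripper_width: 0.0642
```

>>> step_arm --pt "1.9 3.2 0 -0.022 4" --pt "1.9 3.2 0 -0.022 4" --pt "1.9 3.2 0 -0.022 4" --pt "1.9 3.2 0 -0.022 4" --pt "1.9 3.2 0 -0.022 4"

```text
t: 0.93
eef_pos: [0.3684, -0.1985, 0.205]
ee_rot: [-0.706, -0.038, 0.706, -0.038]
ft_force: [0.4, -1.0, -0.1]
gripper_width: 0.0401
```

>>> step_arm --pt "1.9 3.2 0 -0.022 4" --pt "1.9 3.2 0 -0.022 4" --pt "1.9 3.2 0 -0.022 4" --pt "1.9 3.2 0 -0.022 4" --pt "0 0 0 0 4"

```text
t: 1.35
eef_pos: [0.4459, -0.0669, 0.2046]
ee_rot: [0.707, 0.012, -0.707, 0.009]
ft_force: [-1.1, -0.7, -0.3]
gripper_width: 0.0398
```

Run:
```python
from h import *
s=arm.sense();im=snap('wrist','w1.png');print(s['eef_pos'],s['gripper_width'],s['ft_force']);M=R.from_quat(s['ee_rot']).as_matrix();print(M.round(3))
c=arm.get_calibration('wrist');print(c)
```

```text
[ 0.44586257 -0.06692516  0.20455211] 0.039827924377131625 [-1.09408434 -0.6843379  -0.33847439]
[[-0.     0.03  -1.   ]
 [ 0.003 -1.    -0.03 ]
 [-1.    -0.003 -0.   ]]
{'fx': 297.3186396354542, 'fy': 297.3186396354542, 'cx': 254.61374981237074, 'cy': 201.07161421036486, 'hand_eye': array([[-2.23016441e-04, -2.75337696e-01,  9.61347546e-01,
        -1.98614226e-01],
       [ 9.99999915e-01,  2.71260557e-04,  3.09674353e-04,
         3.61694827e-04],
       [-3.46040694e-04,  9.61347533e-01,  2.75337612e-01,
        -8.02872922e-02],
       [ 0.00000000e+00,  0.00000000e+00,  0.00000000e+00,
         1.00000000e+00]])}
```

View pics/w1.png

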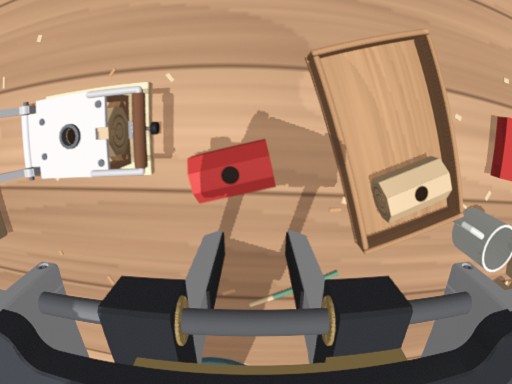

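Wrist view: bar from (138,95) to (140,167), centre about (139,131). The beech head's end shows beneath at (120,130), leaf hole at (70,136). The tray and finished head are at right, head hole at (421,193).

Run:
```python
from h import *
s=arm.sense()
print('bar',wcast([(138,95),(139,131),(140,167)],.099,s).round(4))
print('hole',wcast([(70,136)],.095,s).round(4))
print('tray',wcast([(306,55),(428,31),(463,213),(364,250)],.048,s).round(4))
print('done',wcast([(421,193)],.068,s).round(4))
```

```text
bar [[0.5508 0.0564 0.099 ]
 [0.5119 0.0553 0.099 ]
 [0.4727 0.0556 0.099 ]]
hole [[0.5102 0.1498 0.095 ]]
tray [[ 0.6047 -0.1262  0.048 ]
 [ 0.6655 -0.2949  0.048 ]
 [ 0.4133 -0.3872  0.048 ]
 [ 0.357  -0.2238  0.048 ]]
done [[ 0.4459 -0.2865  0.068 ]]
```

>>> step_arm --pt "1.65 3.18 0 0 4" --pt "1.65 3.18 0 0 4" --pt "1.65 3.17 0 0 4" --pt "1.65 3.17 0 0 4" --pt "0 0 0 0.01 4"

```text
t: 1.82
eef_pos: [0.5113, 0.0579, 0.2042]
ee_rot: [-0.707, -0.014, 0.707, -0.012]
ft_force: [-0.4, -0.3, -1.4]
gripper_width: 0.0402
```

>>> step_arm --pt "0 0 -2.5 0 4" --pt "0 0 -2.5 0 4" --pt "0 0 -2 0 4" --pt "0 0 -0.9 0 4" --pt "0 0 0 0 4"

```text
t: 2.23
eef_pos: [0.5079, 0.0531, 0.1233]
ee_rot: [-0.705, -0.01, 0.709, -0.011]
ft_force: [0.4, -1.0, -0.6]
gripper_width: 0.0399
```

Run:
```python
from h import *
s=arm.sense();im=snap('wrist','w2.png');print(s['eef_pos'],s['ft_force'])
cv2.imwrite('pics/w2c.png',cv2.resize(im[60:330,60:420,::-1],None,fx=2,fy=2))
```

```text
[0.50789707 0.05312294 0.1233493 ] [ 0.36722451 -1.00303237 -0.64507382]
```

View pics/w2c.png

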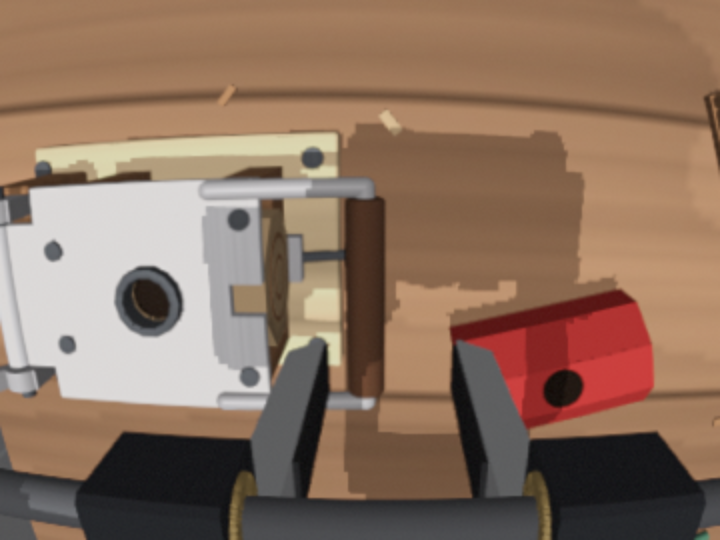

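Close view: bar from crop (365,200) to (366,395), i.e. px (242.5,160) to (243,257). The fingertips straddle its line, and the red block is clear of them.

Run:
```python
from h import *
s=arm.sense();print(s['eef_pos'],s['q'].round(3),s['joint_velocities'].round(3))
print('bar',wcast([(242.5,160),(243,208),(242.5,257)],.097,s).round(4))
print('hole',wcast([(60+149/2,60+300/2)],.095,s).round(4))
print('tool y',R.from_quat(s['ee_rot']).as_matrix()[:,1])
```

```text
[0.50917423 0.05335009 0.12538499] [-6.000e-03  2.400e-02  1.556e+00 -1.000e-03  1.564e+00  1.534e+00] [ 0.007 -0.018 -0.055  0.002  0.003  0.006]
bar [[0.557  0.0637 0.097 ]
 [0.5183 0.0625 0.097 ]
 [0.4746 0.0621 0.097 ]]
hole [[0.5127 0.1558 0.095 ]]
tool y [ 3.03496919e-02 -9.99539256e-01  4.15494278e-04]
```

>>> step_arm --pt "0.3 0.9 0 0 4" --pt "0 0 -1.2 0 4" --pt "0 0 -1.2 0 4" --pt "0 0 -1.2 0 4" --pt "0 0 0 0 4"

```text
t: 2.7
eef_pos: [0.5108, 0.0637, 0.0866]
ee_rot: [-0.705, -0.011, 0.709, -0.011]
ft_force: [-0.5, -0.4, -0.2]
gripper_width: 0.0401
```

>>> step_arm --pt "0 0 0 0 1" --pt "0 0 0 0 1" --pt "0 0 0 0 1" --pt "0 0 0 0 1" --squeeze 15

```text
t: 3.03
eef_pos: [0.5136, 0.0636, 0.091]
ee_rot: [0.707, 0.011, -0.707, 0.011]
ft_force: [-0.3, -0.5, -0.1]
gripper_width: 0.0166
```

>>> step_arm --pt "0 0.08 1.7 0 1" --pt "0 0.25 1.68 0 1" --pt "0 0.42 1.65 0 1" --pt "0 0.58 1.6 0 1" --pt "0 0.74 1.53 0 1"

```text
t: 3.45
eef_pos: [0.5135, 0.0842, 0.1735]
ee_rot: [0.708, 0.011, -0.706, 0.011]
ft_force: [0.1, 1.3, 0.3]
gripper_width: 0.01
```

>>> step_arm --pt "0 0.89 1.45 0 1" --pt "0 1.03 1.35 0 1" --pt "0 1.16 1.24 0 1" --pt "0 1.28 1.12 0 1" --pt "0 1.38 0.99 0 1"

```text
t: 3.87
eef_pos: [0.5135, 0.1421, 0.2351]
ee_rot: [0.708, 0.011, -0.706, 0.011]
ft_force: [0.6, -0.3, -0.7]
gripper_width: 0.0096
```

The bar slipped out, with the width down to 10 mm. I'll go back above the grip, look again, then regrip harder and start slower.

>>> step_arm --pt "0 -2 0 0 4" --pt "0 -2 0 0 4" --pt "0 -2 0 0 4" --pt "0 -1.95 -1 0 4" --pt "0 0 -2 0 4" --squeeze 50

```text
t: 4.28
eef_pos: [0.5152, 0.0594, 0.2068]
ee_rot: [0.71, 0.009, -0.704, 0.011]
ft_force: [0.1, 0.9, 0.5]
gripper_width: 0.0387
```

>>> step_arm --pt "0 0 -2.5 0 4" --pt "0 0 -2.5 0 4" --pt "0 0 -2.5 0 4" --pt "0 0 0 0 4" --pt "0 0 0 0 4"

```text
t: 4.7
eef_pos: [0.5122, 0.0622, 0.1276]
ee_rot: [-0.706, -0.011, 0.708, -0.011]
ft_force: [-0.4, -0.1, 0.9]
gripper_width: 0.0402
```

Run:
```python
from h import *
s=arm.sense();im=snap('wrist','w3.png');print(s['eef_pos'],s['ft_force'],s['gripper_width'])
cv2.imwrite('pics/w3c.png',cv2.resize(im[60:330,60:420,::-1],None,fx=2,fy=2))
```

```text
[0.51224886 0.06218231 0.12762639] [-0.42808673 -0.11180749  0.88675779] 0.04017841601319539
```

View pics/w3c.png

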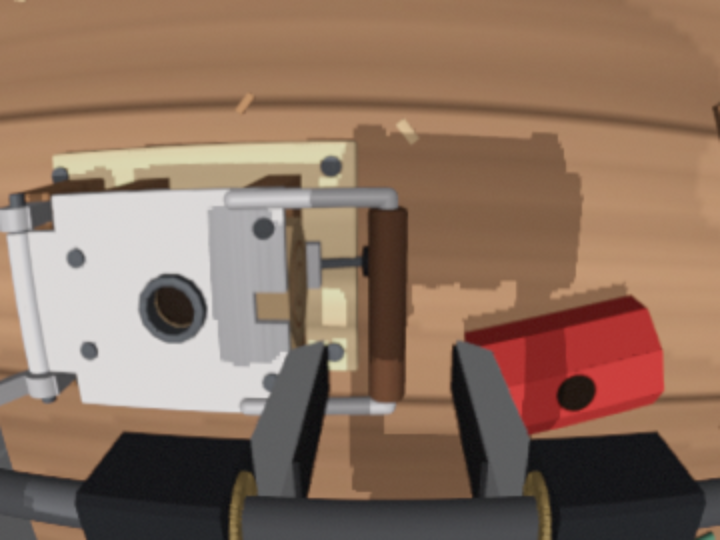

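The leaf is shut again, with its bar at crop x≈388 centred between the fingers (spanning 327–455).

>>> step_arm --pt "0 0 -1.4 0 4" --pt "0 0 -1.4 0 4" --pt "0 0 -1.2 0 4" --pt "0 0 0 0 4" --pt "0 0 0 0 0.5" --squeeze 50

```text
t: 5.17
eef_pos: [0.5135, 0.0623, 0.0892]
ee_rot: [0.707, 0.011, -0.707, 0.011]
ft_force: [0.1, 0.7, 0.5]
gripper_width: 0.0363
```

>>> step_arm --pt "0 0 0 0 0" --pt "0 0 0 0 0" --pt "0 0 0 0 0" --pt "0 0 0 0 0" --pt "0 0 0 0 0"

```text
t: 5.58
eef_pos: [0.5134, 0.0622, 0.0888]
ee_rot: [0.707, 0.011, -0.707, 0.011]
ft_force: [0.5, 0.3, -0.4]
gripper_width: 0.0038
```

>>> step_arm --pt "0 0.01 0.4 0 0" --pt "0 0.03 0.8 0 0" --pt "0 0.05 0.8 0 0" --pt "0 0.09 0.8 0 0" --pt "0 0.16 0.8 0 0"

```text
t: 6.0
eef_pos: [0.5135, 0.0656, 0.1259]
ee_rot: [0.707, 0.011, -0.707, 0.011]
ft_force: [-0.3, 0.4, 0.6]
gripper_width: 0.0008
```

The fingers closed with nothing between the pads, so the 16.6 mm reading earlier was mid-travel. Looking at the present state from two cameras in one picture.

Run:
```python
from h import *
s=arm.sense();w=snap('wrist','w4.png');b=snap('scene','s4.png');print(s['eef_pos'],s['ft_force'],s['gripper_width'],s['q'].round(3))
a=cv2.resize(w[100:330,80:380],(400,307));c=cv2.resize(b[60:220,200:360],(400,400),interpolation=cv2.INTER_CUBIC)
o=np.zeros((400,800,3),np.uint8);o[:307,:400]=a;o[:,400:]=c;cv2.imwrite('pics/c4.png',o[:,:,::-1])
M=R.from_quat(s['ee_rot']).as_matrix();p=s['eef_pos']
print('tcp,tip in scene',proj('scene',[p,p+M[:,0]*.017]), 'bar',proj('scene',[[.513,.0625,.091],[.555,.063,.091],[.471,.062,.091]]))
```

```text
[0.51351864 0.06563532 0.12588137] [-0.34313346  0.41584833  0.59084797] 0.0007580201782478714 [ 0.018  0.034  1.545 -0.     1.562  1.557]
tcp,tip in scene [[265.10947735 160.67766589]
 [265.12023571 164.29471034]] bar [[264.34514374 168.40515123]
 [273.06668608 174.8272826 ]
 [255.84306603 162.14462324]]
```

View pics/c4.png

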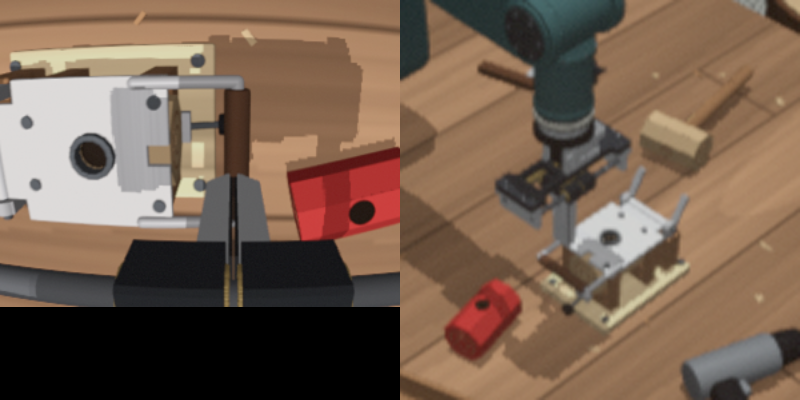

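The view shows the fingertips in the scene at about px (267,156), where the stated 17 mm offset predicts (265,164). In the wrist picture they end at v≈232 instead of ≈214. Both put the real tips about 35 mm higher than nominal, above the bar, which explains the empty closes. Lowering further is safe in either case: nominal tips would be at 37 mm, and everything beneath is below 30 mm.

>>> step_arm --pt "0 -0.3 0 0 4" --pt "0 0 0 0 4" --pt "0 0 0 0 4" --pt "0 0 -2 0 4" --pt "0 0 -1.8 0 4" --squeeze 30

```text
t: 6.52
eef_pos: [0.5138, 0.0625, 0.0866]
ee_rot: [0.708, 0.011, -0.706, 0.011]
ft_force: [-0.7, 1.2, -0.8]
gripper_width: 0.0301
```

>>> step_arm --pt "0 0 -1 0 4" --pt "0 0 -1 0 4" --pt "0 0 -1 0 4" --pt "0 0 -0.3 0 4" --pt "0 0 0 0 4"

```text
t: 6.93
eef_pos: [0.5125, 0.0626, 0.0524]
ee_rot: [-0.706, -0.011, 0.708, -0.011]
ft_force: [0.3, 0.3, 0.6]
gripper_width: 0.04
```

>>> step_arm --pt "0 0 0 0 0.5" --pt "0 0 0 0 0.5" --pt "0 0 0 0 0.5" --pt "0 0 0 0 0.5" --pt "0 0 0 0 0.5"

```text
t: 7.35
eef_pos: [0.5137, 0.0634, 0.0542]
ee_rot: [0.708, 0.012, -0.706, 0.011]
ft_force: [0.1, 1.7, 0.9]
gripper_width: 0.0154
```

>>> step_arm --pt "0 0 0 0 0.5" --pt "0 0 0 0 0.5" --pt "0 0.01 0.4 0 0.5" --pt "0 0.03 0.8 0 0.5" --pt "0 0.05 0.8 0 0.5"

```text
t: 7.77
eef_pos: [0.5135, 0.0643, 0.0727]
ee_rot: [0.707, 0.012, -0.707, 0.011]
ft_force: [4.1, 5.9, -4.7]
gripper_width: 0.0151
```

>>> step_arm --pt "0 0.28 1.38 0 0.5" --pt "0 0.42 1.65 0 0.5" --pt "0 0.58 1.6 0 0.5" --pt "0 0.74 1.53 0 0.5" --pt "0 0.89 1.45 0 0.5"

```text
t: 8.18
eef_pos: [0.5129, 0.0898, 0.1495]
ee_rot: [-0.707, -0.008, 0.708, -0.013]
ft_force: [1.9, -3.5, -1.9]
gripper_width: 0.015
```

>>> step_arm --pt "0 1.03 1.35 0 0.5" --pt "0 1.16 1.24 0 0.5" --pt "0 1.28 1.12 0 0.5" --pt "0 1.38 0.99 0 0.5" --pt "0 1.47 0.85 0 0.5"

```text
t: 8.6
eef_pos: [0.5125, 0.1497, 0.2088]
ee_rot: [0.707, 0.005, -0.707, 0.014]
ft_force: [-5.0, -9.1, 10.2]
gripper_width: 0.0153
```

>>> step_arm --pt "0 1.55 0.7 0 0.5" --pt "0 1.61 0.53 0 0.5" --pt "0 1.66 0.37 0 0.5" --pt "0 1.69 0.2 0 0.5" --pt "0 1.7 0.04 0 0.5"

```text
t: 9.02
eef_pos: [0.5108, 0.2365, 0.2267]
ee_rot: [-0.706, -0.01, 0.708, -0.012]
ft_force: [-9.0, -2.9, 4.4]
gripper_width: 0.0152
```

>>> step_arm --pt "-0.06 1.69 -0.14 0 0.5" --pt "-0.06 1.67 -0.3 0 0.5" --pt "-0.06 1.63 -0.47 0 0.5" --pt "-0.06 1.58 -0.63 0 0.5" --pt "0 0 0 0 0.5"

```text
t: 9.43
eef_pos: [0.509, 0.306, 0.2071]
ee_rot: [-0.706, -0.013, 0.708, -0.012]
ft_force: [-3.8, 2.6, 2.5]
gripper_width: 0.0154
```

>>> step_arm --pt "0 0.7 -0.35 0 0.5" --pt "0 0 0 0 5" --pt "0 0 0 0 5" --pt "0 0 0 0 5" --pt "0 0 0 0 5"

```text
t: 9.85
eef_pos: [0.5113, 0.3097, 0.2045]
ee_rot: [0.707, 0.011, -0.707, 0.011]
ft_force: [-0.8, -0.5, -0.4]
gripper_width: 0.0386
```

>>> step_arm --pt "0 0 0 0 5" --pt "0 0 1.5 0 5" --pt "0 0 2 0 5" --pt "0 0 2.5 0 5" --pt "0 0 2.5 0 5"

```text
t: 10.27
eef_pos: [0.5107, 0.3098, 0.2901]
ee_rot: [-0.707, -0.01, 0.707, -0.011]
ft_force: [0.4, -0.0, 0.2]
gripper_width: 0.0498
```

The leaf was carried to about 2.05 rad and released. Backing over to above the head while turning the jaws 90°.

>>> step_arm --pt "0 -1.2 0 0.12 8.5" --pt "0 -1.2 0 0.12 8.5" --pt "0 -1.2 0 0.12 8.5" --pt "0 -1.2 0 0.12 8.5" --pt "0 -1.2 0 0.12 8.5"

```text
t: 10.68
eef_pos: [0.511, 0.2495, 0.2898]
ee_rot: [0.672, 0.221, -0.671, 0.222]
ft_force: [0.7, 0.1, 0.1]
gripper_width: 0.0798
```

>>> step_arm --pt "0 -1.2 0 0.12 8.5" --pt "0 -1.2 0 0.12 8.5" --pt "0 -1.2 0 0.12 8.5" --pt "0 -1.2 0 0.12 8.5" --pt "0 -1.2 0 0.12 8.5"

```text
t: 11.1
eef_pos: [0.5109, 0.1894, 0.2898]
ee_rot: [0.576, 0.41, -0.576, 0.41]
ft_force: [-0.4, -0.2, -0.3]
gripper_width: 0.0846
```

>>> step_arm --pt "0 -1.2 0 0.12 8.5" --pt "0 -1.2 0 0.12 8.5" --pt "0 -1 0 0.12 8.5" --pt "0 0 0 0 8.5" --pt "0 0 0 0 8.5"

```text
t: 11.52
eef_pos: [0.5109, 0.1561, 0.2898]
ee_rot: [0.496, 0.504, -0.496, 0.504]
ft_force: [-1.0, 0.6, 0.1]
gripper_width: 0.0846
```

Run:
```python
from h import *
s=arm.sense();w=snap('wrist','w5.png');b=snap('scene','s5.png');print(s['eef_pos'],s['ft_force'],s['gripper_width'],s['q'].round(3))
M=R.from_quat(s['ee_rot']).as_matrix();print(M.round(3))
c=cv2.resize(b[20:220,200:350],(288,384),interpolation=cv2.INTER_CUBIC)
cv2.imwrite('pics/c5.png',np.hstack([w,c])[:,:,::-1])
p=s['eef_pos'];print('tip nominal scene',proj('scene',[p+M[:,0]*.017+k*M[:,1]*.0425 for k in(-1,1)]),'tip real?',proj('scene',[p-M[:,0]*.02+k*M[:,1]*.0425 for k in(-1,1)]))
```

```text
[0.51091021 0.1560543  0.28983024] [-1.02561016  0.63848161  0.08257621] 0.08463449797509628 [ 0.19   0.055  1.2   -0.     1.886  0.174]
[[ 0.001  1.     0.016]
 [ 0.     0.016 -1.   ]
 [-1.     0.001 -0.   ]]
tip nominal scene [[275.62766042 107.79160034]
 [294.7545227  119.83271383]] tip real? [[275.79555225  98.51470866]
 [295.28428578 110.51950727]]
```

View pics/c5.png

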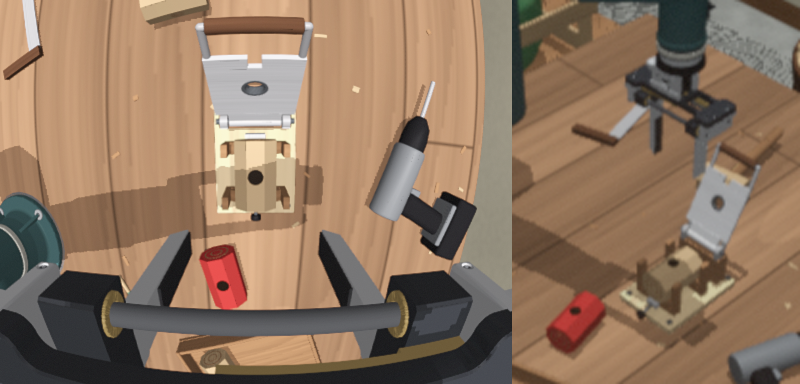

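The leaf stands open against its stop. The bored beech head is exposed with its hole at (255,178). The scene tips at (275.5,99) and (298,111) match tips 20 mm behind the reported TCP (predicted 275.8,98.5 and 295.3,110.5), so I'll use that offset.

Run:
```python
from h import *
s=arm.sense()
print('hole',wcast([(255.5,178)],.087,s).round(4),'top cam')
im=arm.get_image('top');cv2.imwrite('pics/top5.png',im[:,:,::-1])
print('head ends/axis',wcast([(255,150),(255,205)],.087,s).round(4))
```

```text
hole [[0.512 0.155 0.087]] top cam
head ends/axis [[0.5106 0.1937 0.087 ]
 [0.5121 0.1162 0.087 ]]
```

>>> step_arm --pt "0.1 -0.1 -3 0 8.5" --pt "0 0 -3.5 0 8.5" --pt "0 0 -3.5 0 8.5" --pt "0 0 -3.5 0 8.5" --pt "0 0 -3 0 8.5"

```text
t: 12.08
eef_pos: [0.5108, 0.1561, 0.122]
ee_rot: [0.494, 0.505, -0.495, 0.505]
ft_force: [0.6, -0.2, -0.5]
gripper_width: 0.0849
```

>>> step_arm --pt "0 0 -2 0 8.5" --pt "0 0 -1 0 8.5" --pt "0 0 0 0 8.5" --pt "0 0 0 0 8.5" --pt "0 0 0 0 8.5"

```text
t: 12.5
eef_pos: [0.5131, 0.1561, 0.0967]
ee_rot: [0.496, 0.504, -0.494, 0.506]
ft_force: [1.9, -0.2, 0.6]
gripper_width: 0.0851
```

>>> step_arm --pt "0 0 -1.5 0 8.5" --pt "0 0 -1.5 0 8.5" --pt "0 0 -1.5 0 8.5" --pt "0 0 -1.5 0 8.5" --pt "0 0 0 0 8.5"

```text
t: 12.92
eef_pos: [0.5109, 0.1555, 0.0334]
ee_rot: [0.494, 0.506, -0.495, 0.505]
ft_force: [-0.4, 0.0, 0.3]
gripper_width: 0.0855
```

>>> step_arm --pt "0 0 -0.5 0 8.5" --pt "0 0 -0.5 0 8.5" --pt "0 0 0 0 8.5" --pt "0 0 0 0 5" --pt "0 0 0 0 5" --squeeze 30

```text
t: 13.33
eef_pos: [0.5123, 0.1557, 0.0254]
ee_rot: [0.495, 0.505, -0.494, 0.506]
ft_force: [0.5, 0.1, 0.7]
gripper_width: 0.0754
```

>>> step_arm --pt "0 0 0 0 5" --pt "0 0 0 0 5" --pt "0 0 0 0 5" --pt "0 0 0 0 5" --pt "0 0 0 0 5"

```text
t: 13.75
eef_pos: [0.5118, 0.1557, 0.025]
ee_rot: [0.495, 0.505, -0.495, 0.505]
ft_force: [-1.3, -0.7, 3.0]
gripper_width: 0.0593
```

>>> step_arm --pt "0 0 0.5 0 5" --pt "0 0 1 0 5" --pt "0 0 1.5 0 5" --pt "0 0 2 0 5" --pt "0 0 2 0 5"

```text
t: 14.17
eef_pos: [0.5111, 0.1555, 0.095]
ee_rot: [0.494, 0.505, -0.495, 0.505]
ft_force: [0.7, 0.6, -1.6]
gripper_width: 0.0593
```

>>> step_arm --pt "0 0 2 0 5" --pt "0 0 2 0 5" --pt "0 0 2 0 5" --pt "0 0 1 0 5" --pt "0 0 0 0 5"

```text
t: 14.58
eef_pos: [0.5134, 0.156, 0.168]
ee_rot: [0.497, 0.504, -0.493, 0.507]
ft_force: [0.3, -0.9, -1.3]
gripper_width: 0.0597
```

Run:
```python
from h import *
s=arm.sense();w=snap('wrist','w6.png');b=snap('scene','s6.png');print(s['eef_pos'],s['ft_force'],s['gripper_width'],s['q'].round(3))
c=cv2.resize(b[20:220,200:350],(288,384),interpolation=cv2.INTER_CUBIC)
cv2.imwrite('pics/c6.png',np.hstack([w,c])[:,:,::-1])
```

```text
[0.51343734 0.15596641 0.16801655] [ 0.26185406 -0.88073919 -1.27075373] 0.059720660594180394 [0.189 0.056 1.438 0.    1.641 0.168]
```

View pics/c6.png

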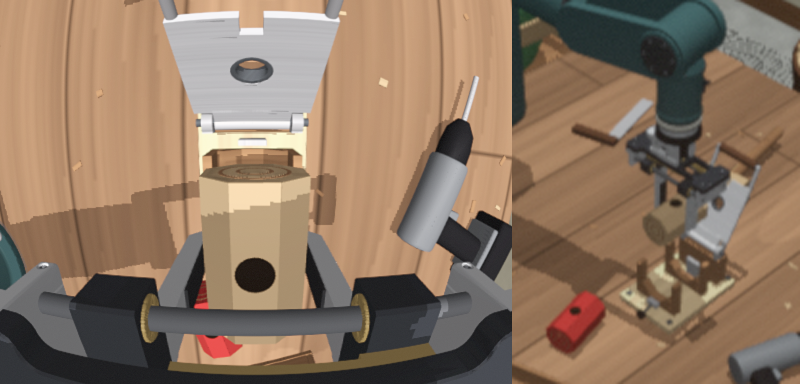

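The head is held level, clear of the jig, with the leaf still open. Carrying it over to the tray's free end (tray x≈+65 mm, i.e. world 0.572, -0.233, jaws turned to 20°).

>>> step_arm --pt "0.2 -1.5 0 0.02 5" --pt "0.45 -2.8 0 0.026 5" --pt "0.45 -3 0 0.026 5" --pt "0.45 -3 0 0.026 5" --pt "0.45 -3 0 0.026 5"

```text
t: 15.1
eef_pos: [0.5305, 0.0216, 0.1621]
ee_rot: [0.461, 0.536, -0.463, 0.534]
ft_force: [0.7, 1.3, -0.8]
gripper_width: 0.06
```

>>> step_arm --pt "0.45 -3 0 0.026 5" --pt "0.45 -3 0 0.026 5" --pt "0.45 -3 0 0.026 5" --pt "0.45 -3 0 0.026 5" --pt "0.45 -3 0 0.026 5"

```text
t: 15.52
eef_pos: [0.5531, -0.1285, 0.162]
ee_rot: [0.426, 0.565, -0.427, 0.563]
ft_force: [0.9, 0.3, -2.2]
gripper_width: 0.0598
```

>>> step_arm --pt "0.45 -3 0 0.026 5" --pt "0.45 -2.8 0 0.026 5" --pt "0.45 -2.8 0 0.026 5" --pt "0.3 -2 0 0 5" --pt "0 0 0 0 5"

```text
t: 15.93
eef_pos: [0.5695, -0.2372, 0.161]
ee_rot: [0.405, 0.58, -0.407, 0.578]
ft_force: [0.2, 1.3, -3.0]
gripper_width: 0.0599
```

Run:
```python
from h import *
s=arm.sense();w=snap('wrist','w7.png');b=snap('scene','s7.png');print(s['eef_pos'],s['ft_force'],s['gripper_width'],s['q'].round(3))
M=R.from_quat(s['ee_rot']).as_matrix();print(M[:,1],np.degrees(np.arctan2(M[1,1],M[0,1])))
c=cv2.resize(b[90:290,130:280],(288,384),interpolation=cv2.INTER_CUBIC)
cv2.imwrite('pics/c7.png',np.hstack([w,c])[:,:,::-1])
```

```text
[ 0.56947334 -0.23718411  0.16103891] [ 0.20395257  1.30370031 -2.9772179 ] 0.05985612457251939 [-0.485  0.246  1.237 -0.002  1.663 -0.834]
[ 0.93993155  0.34133702 -0.00420867] 19.958538015026043
```

View pics/c7.png

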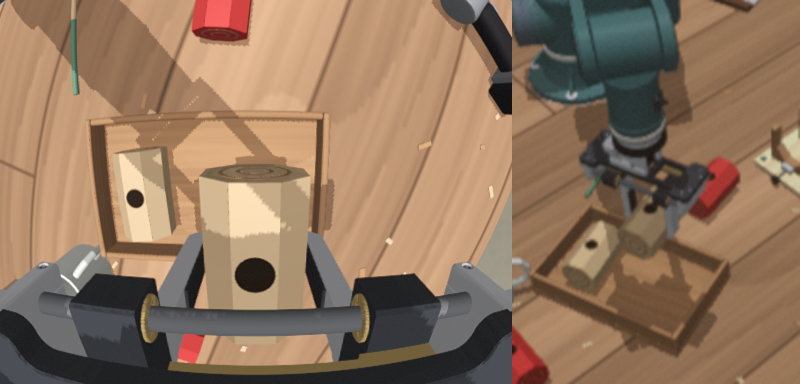

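The head hangs level over the tray's free end. Tray rim corners at (90,121), (328,114) and (107,257), finished head's hole at (135,198). Checking the placing spot with these.

Run:
```python
from h import *
s=arm.sense();p=s['eef_pos'];print(p)
T=wcast([(90,121),(328,114),(107,257)],.048,s);d=wcast([(135,198)],.068,s)[0]
print(T.round(3),np.linalg.norm(T[1]-T[0]),np.linalg.norm(T[2]-T[0]),'done',d.round(4))
c=(T[1]+T[2])/2;e=(T[1]-T[0])[:2];a=np.arctan2(e[1],e[0]);print('centre',c,'ang',np.degrees(a))
Rm=np.array([[np.cos(a),np.sin(a)],[-np.sin(a),np.cos(a)]])
print('done in tray',Rm@(d-c)[:2],'tcp in tray',Rm@(p-c)[:2])
```

```text
[ 0.56965564 -0.23333116  0.16187225]
[[ 0.36  -0.217  0.048]
 [ 0.612 -0.125  0.048]
 [ 0.42  -0.378  0.048]] 0.2681838774985622 0.1710268291936576 done [ 0.448  -0.2781  0.068 ]
centre [ 0.51606346 -0.25162555  0.048     ] ang 20.0727585346255
done in tray [-0.07299446 -0.0015655 ] tcp in tray [ 0.05661574 -0.00121041]
```

>>> step_arm --pt "0.5 0.2 -2 0 5" --pt "0 0 -3 0 5" --pt "0 0 -3 0 5" --pt "0 0 -2.5 0 5" --pt "0 0 0 0 5"

```text
t: 16.45
eef_pos: [0.5709, -0.2273, 0.0515]
ee_rot: [0.403, 0.586, -0.404, 0.575]
ft_force: [-0.9, 1.2, -2.9]
gripper_width: 0.0599
```

>>> step_arm --pt "0 0 -1.5 0 5" --pt "0 0 -1 0 5" --pt "0 0 -1 0 5" --pt "0 0 0 0 5" --pt "0 0 0 0 5"

```text
t: 16.87
eef_pos: [0.5755, -0.231, 0.0244]
ee_rot: [0.404, 0.58, -0.404, 0.58]
ft_force: [0.3, -0.2, -1.6]
gripper_width: 0.0595
```

>>> step_arm --pt "0 0 -0.6 0 5" --pt "0 0 -0.5 0 5" --pt "0 0 -0.3 0 5" --pt "0 0 0 0 5" --pt "0 0 0 0 5"

```text
t: 17.28
eef_pos: [0.5755, -0.2313, 0.0102]
ee_rot: [0.404, 0.58, -0.404, 0.58]
ft_force: [0.0, 0.4, -1.7]
gripper_width: 0.0597
```

>>> step_arm --pt "0 0 -0.15 0 5" --pt "0 0 0 0 5" --pt "0 0 -0.1 0 5" --pt "0 0 0 0 5" --pt "0 0 0 0 5"

```text
t: 17.7
eef_pos: [0.5757, -0.2314, 0.008]
ee_rot: [0.404, 0.58, -0.404, 0.58]
ft_force: [-0.1, -1.1, -2.9]
gripper_width: 0.0596
```

>>> step_arm --pt "0 0 -0.1 0 5" --pt "0 0 0 0 5" --pt "0 0 0 0 5"

```text
t: 17.95
eef_pos: [0.5757, -0.2313, 0.0069]
ee_rot: [0.404, 0.58, -0.404, 0.58]
ft_force: [0.0, -0.4, -1.0]
gripper_width: 0.0597
```

>>> step_arm --pt "0 0 -0.1 0 5" --pt "0 0 0 0 5" --pt "0 0 0 0 5"

```text
t: 18.2
eef_pos: [0.5757, -0.2314, 0.006]
ee_rot: [0.404, 0.58, -0.404, 0.58]
ft_force: [0.3, -0.1, -1.5]
gripper_width: 0.0599
```

>>> step_arm --pt "0 0 -0.1 0 5" --pt "0 0 0 0 5" --pt "0 0 0 0 5"

```text
t: 18.45
eef_pos: [0.5757, -0.2314, 0.0059]
ee_rot: [0.404, 0.58, -0.404, 0.58]
ft_force: [-2.5, 0.5, 5.1]
gripper_width: 0.0593
```

>>> step_arm --pt "0 0 -0.1 0 5" --pt "0 0 0 0 5" --pt "0 0 0 0 5"

```text
t: 18.7
eef_pos: [0.5757, -0.2314, 0.006]
ee_rot: [0.404, 0.58, -0.404, 0.58]
ft_force: [-4.6, 2.1, 7.8]
gripper_width: 0.0598
```

Contact is made: 8 N upward, z held at 6 mm as predicted. Easing off, opening and retreating straight up.

>>> step_arm --pt "0 0 0.15 0 5" --pt "0 0 0 0 6.4" --pt "0 0 0 0 7.5" --pt "0 0 0 0 7.8" --pt "0 0 0 0 7.8"

```text
t: 19.12
eef_pos: [0.5757, -0.2314, 0.0051]
ee_rot: [0.404, 0.58, -0.404, 0.58]
ft_force: [-0.8, -0.3, -0.0]
gripper_width: 0.0775
```

>>> step_arm --pt "0 0 1 0 7.8" --pt "0 0 2 0 7.8" --pt "0 0 3 0 7.8" --pt "0 0 3.5 0 7.8" --pt "0 0 3.5 0 7.8"

```text
t: 19.53
eef_pos: [0.5752, -0.2311, 0.1369]
ee_rot: [0.404, 0.58, -0.404, 0.58]
ft_force: [0.8, -0.8, -0.2]
gripper_width: 0.078
```

>>> step_arm --pt "0 0 3.5 0 7.8" --pt "0 0 3.5 0 7.8" --pt "-2 -1 2 0 7.8" --pt "-2 -1 0 0 7.8" --pt "0 0 0 0 7.8"

```text
t: 19.95
eef_pos: [0.5345, -0.2535, 0.2298]
ee_rot: [0.405, 0.577, -0.406, 0.582]
ft_force: [1.3, 0.8, -0.5]
gripper_width: 0.0779
```

Run:
```python
from h import *
s=arm.sense();w=snap('wrist','w8.png');b=snap('scene','s8.png');print(s['eef_pos'],s['ft_force'],s['gripper_width'])
c=cv2.resize(b[90:290,130:330],(384,384),interpolation=cv2.INTER_CUBIC)
o=np.hstack([cv2.resize(w,(416,312)),c[36:348]]);cv2.imwrite('pics/c8.png',o[:,:,::-1])
```

```text
[ 0.53450407 -0.25350329  0.22981074] [ 1.28165555  0.80104769 -0.52310945] 0.0778667099709743
```

View pics/c8.png

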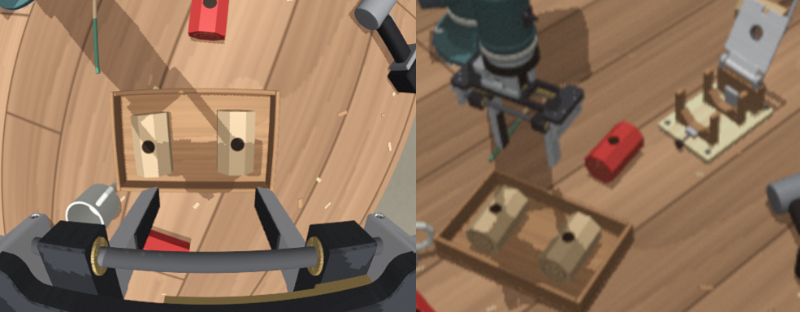

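Both heads lie flat in the tray (holes at 148,147 and 237,145), the leaf stands open, and nothing else has moved. Handing in.

Run:
```python
from h import *
s=arm.sense();print(s['t'],s['joint_velocities'].round(3),arm.hand_in())
```

```text
the job is handed in; nothing more can be done
20.05 [ 0.019  0.029  0.014  0.005 -0.004  0.001] None
```

The job is done and was handed in at 20.05 s. I swung the leaf past upright to about 2.05 rad and let go, and it stayed open at its stop. I then lifted the bored head out and lowered it to the tray floor by millimetres. Contact came at about 8 N with the tool at 6 mm, as predicted, and I let go after easing off.

**Last checks:** the final wrist and scene pictures show both beech heads lying flat side by side in the tray. The leaf is still open and the gripper is clear of everything. The finished head, the red blocks, and the drill and mug as far as they are in view look undisturbed; the mallet was outside those last crops.

**What disagreed or failed:**
- **Fingertip offset:** the real fingertips were about 37 mm higher than the stated tool offset (17 mm ahead of the TCP). Two camera views showed this, and the later grips fitted it.
- **Missed grasps:** because of that offset, my first two grasps at the grip bar closed on air above it. They registered no notable force and did not move the leaf. The third grasp, set lower, held.

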